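Nest the hardware tins on the saw table

TASK

Clear the saw table a little by nesting the three open steel tins in size order: stand the middle-sized tin upright inside the wide shallow one, and the narrow tall tin upright inside the middle-sized one, each right down on the floor of the tin round it. Leave the wide tin about where it stands.

Things in the scene. Friction and masses are not known exactly. Their poses are not given: they have to be found in the camera images.
- wide_tin: The widest and lowest of three open round tins of bare steel: straight-sided, outside diameter 104 mm, 34 mm high, wall 2.5 mm (inside diameter 99 mm), floor 3 mm thick, 0.35 kg, loose on the saw table, mouth up. Origin: centre of its underside; z up along its axis. Not part of the job: a green lidded tin and loose bits, none over 36 mm high, and the fixed saw blade.
- middle_tin: The middle-sized open round steel tin: straight-sided, outside diameter 62 mm, 58 mm high, wall 2.5 mm (inside diameter 57 mm), floor 3 mm thick, 0.16 kg, loose, mouth up. Inside the wide tin its rim stands 27 mm above the wide tin's rim, so it can be held across its diameter by the top 20 mm all the way down. Origin: centre of its underside; z up along its axis.
- narrow_tin: The narrowest and tallest open round steel tin: straight-sided, outside diameter 32 mm, 82 mm high, wall 2.5 mm, floor 3 mm thick, 0.09 kg, loose, mouth up. Inside the middle tin its rim stands 27 mm above the middle tin's rim, so it can be held across its diameter by the top 20 mm all the way down. Origin: centre of its underside; z up along its axis.

How it is judged:
At the end, for the whole second after the job is handed in: Middle tin on the floor of the wide tin, narrow tin on the floor of the middle tin (undersides under 7 mm apart, axes within 20 and 14 mm: anywhere inside will do); all upright within 7 degrees and at rest; wide tin on the table within 60 mm of its start (horizontal distance between middle_tin and wide_tin below 0.02 m and z of middle_tin in the frame of wide_tin between 0 and 0.007 m and horizontal distance between narrow_tin and middle_tin below 0.014 m and z of narrow_tin in the frame of middle_tin between 0 and 0.007 m and angle between each of wide_tin, middle_tin, narrow_tin's own z axis and vertical below 0.12 rad and linear speed of each of wide_tin, middle_tin, narrow_tin below 0.02 m/s and height (world z) of wide_tin between -0.008 and 0.008 m and distance of wide_tin from where it was at the start of the episode below 0.06 m); the robot touches nothing.
It also fails if it takes over 70 s, if anything falls off the work surface, if the arm or the gripper's body presses on something with over 40 N, if the wrist force passes 120 N, or if a joint passes its speed limit or range.

ROBOT

A 7-joint arm with a two-finger parallel gripper is mounted at the origin on a cart in front of the work surface, level with it; the furniture and walls round the work are solid. World frame = base frame: x ahead of the robot, y to its left, z up, the work surface at z = 0. Lengths are in m, angles in rad, forces in N, time in s.
With the tool pointing down it reaches from about 0.4 to 0.85 m from the base axis. Payload 4.5 kg.
Tool frame: the origin (TCP) lies midway between the tips of the shut fingers; the grasp point (between the pads) lies 19 mm behind it (robot.grasp_offset is the z of the grasp point in the tool frame, in m); z points along the fingers, y is the line along which they close (so a half turn about z gives the same grasp; the last joint's range is limited). The gripper opens to 85 mm and grips with 20 to 120 N. Pads are 22 mm wide; open, the fingers measure 114 mm over their backs; the gripper's body (76 mm by 85 mm) begins 54 mm behind the grasp point. The pads swing forward as they close: fully open they stand 13 mm farther back than shut.
Start: joints at [1.376, 0.689, -0.195, 1.565, 0.157, 0.902, -0.215], TCP at [0.142, -0.609, 0.196] pointing down, gripper open.
Joint ranges: [-3.01, 3.01], [-0.46, 2.08], [-1.47, 1.51], [0.13, 2.56], [-1, 4.14], [0.04, 2.09], [-2.66, 2.66]. Speed limits (rad/s): [2.57, 2.57, 3.14, 3.14, 3.14, 3.14, 3.14].

INTERFACE

Orientations are given as a 3x3 rotation matrix whose columns are the frame's x, y, z axes.
In Python, from cell import robot gives the robot as it stands. The module is installed in compiled form; this text tells all that it offers.
- The arm moves only by the tool step_arm, never from a script. Its argument "rows" is a list of rows, each an object with "travel": the shift along the tool's x, y, z in m, a list of three; "delta_rot": the turn, a rotation vector about the tool's x, y, z in rad, a list of three; "jaw": the finger opening in m, from 0 to 0.0854. In form: [{"travel": [tx, ty, tz], "delta_rot": [ax, ay, az], "jaw": jaw}, ...]. A call has exactly 8 rows; each row is the pose to reach, as a shift and turn from the pose commanded when the call began, along the tool's axes at that moment; what a row does not reach only later rows make up. A row lasts 1/10 s, in which the tool goes at most 50 mm and 8.59 degrees, less where a joint would pass 70% of its speed; a pose out of reach is approached as far as the arm can. A call with a gripper value outside its range is refused whole. The fingers move at their own pace and stop on an object; the grip force is fixed at half the most. Time passes only in rows, so rows that repeat a pose let the fingers close, or fill a call up. It gives the time, the measured TCP pose, the force, the opening and the grip force at its end, in the units of the state.
- robot.state(): the state, without advancing time (a new reading comes with each control period).
- robot.get_image(name): name is "scene" or "top" or "wrist"; returns the picture (400x640x3 uint8, red, green, blue); there is no depth.
- robot.get_calibration(name): a dict with "fovy" (degrees; the focal length in pixels is half the picture's height over the tangent of half this angle, whatever the lens; pixels are square), "cx", "cy" (the principal point, pixels), "dist" ([k1, k2, p1, p2, k3] as OpenCV has them; the pictures are not rectified), "origin" and "attitude" of the camera in the world. Camera axes: x right, y down, z forward; pixel columns grow to the right and rows downward; lengths in m; the calibration is good to about 2 mm. A picture is of the moment at which its call begins: read the wrist's pose just before it. get_calibration takes no time and is no camera call; for the wrist camera it gives the pose at the moment of the call.
- robot.close_job(): hands the job in; it is judged then, once.
The state is a dict: "t": time; "joint_positions": joint angles; "joint_velocities": joint speeds; "tau": joint torques, N m; "tool_pos": TCP position; "eef_rot": TCP orientation; "ft_force": force on the tool from outside, world axes, zero at the start; "wrist_torque": the same for the moment, N m; "width": opening from 0.0 (shut) to 1.0 (fully open); "grip_force": force on a finger pad.
Only numpy, scipy, OpenCV 4.12 (cv2) and the standard library are available. Lean on these libraries where they do the work, as an engineer would, in place of code of your own. Each camera call takes 0.05 s, during which the arm holds its last target. There are 200 camera calls.

## Working session

There is one attempt and no reset: what is moved stays moved. The work goes in short steps, Python scripts to look and compute and a tool call to move; the robot and the scene stay as the last step left them, time stands still between calls to the robot, and variables do not carry over. Pictures are saved under pics/ and viewed, at most 10 in all, crops included, and the job is handed in when it is done.

Besides the shell and the picture viewer there is one more tool, called after "Request:" by a JSON object that holds its "op" and its "data". step_arm: Moves the arm, as the interface text tells. Its arguments: {"type":"object","properties":{"rows":{"type":"array"}},"required":["rows"]}

```bash
mkdir -p pics
python3 - <<'E'
from cell import robot
import cv2
for n in ("top","scene"):
    im=robot.get_image(n); cv2.imwrite(f"pics/{n}0.png",im[:,:,::-1]); print(n,robot.get_calibration(n))
s=robot.state(); print(s); print(robot.grasp_offset)
E
```

```text
top {'fovy': 46.486321470324555, 'cx': 324.5153252787484, 'cy': 201.0410102975743, 'dist': array([-0.05796701,  0.        ,  0.        ,  0.        ,  0.        ]), 'origin': array([ 0.44610337, -0.00677411,  0.89772488]), 'attitude': array([[ 0.0303109 , -0.99153873,  0.1262228 ],
       [-0.9992509 , -0.02701981,  0.02770507],
       [-0.02406014, -0.12696801, -0.99161496]])}
scene {'fovy': 52.17018953928985, 'cx': 311.0476367336034, 'cy': 198.93473295167405, 'dist': array([-0.08241426,  0.        ,  0.        ,  0.        ,  0.        ]), 'origin': array([ 0.06144732, -0.32963339,  0.65067779]), 'attitude': array([[ 0.56999122, -0.58456838,  0.57739919],
       [-0.82164637, -0.40321942,  0.40287881],
       [-0.00269165, -0.70405533, -0.71014002]])}
{'t': 0.1, 'joint_positions': array([ 1.37581854,  0.68992085, -0.19453772,  1.56628898,  0.1573187 ,
        0.90250465, -0.21509231]), 'joint_velocities': array([-0.0005702 , -0.00279047, -0.00188193, -0.00231941,  0.00181049,
       -0.00177373, -0.00027855]), 'tau': array([-3.98315722e-03, -5.40595365e+01, -1.27204500e+00, -1.58985329e+01,
        9.27530229e-03,  4.31174529e-03, -1.04349263e-05]), 'tool_pos': array([ 0.14154475, -0.60807102,  0.19563877]), 'eef_rot': array([[ 9.73918130e-01,  2.26899114e-01, -5.17492678e-04],
       [ 2.26899667e-01, -9.73916745e-01,  1.64780734e-03],
       [-1.30108759e-04, -1.72224836e-03, -9.99998508e-01]]), 'ft_force': array([-0.95232879,  0.51225029,  0.74311618]), 'wrist_torque': array([0.02957648, 0.0222802 , 0.02966808]), 'grip_force': 0.0, 'width': 1.0001565775445993}
-0.0187
```

View pics/top0.png

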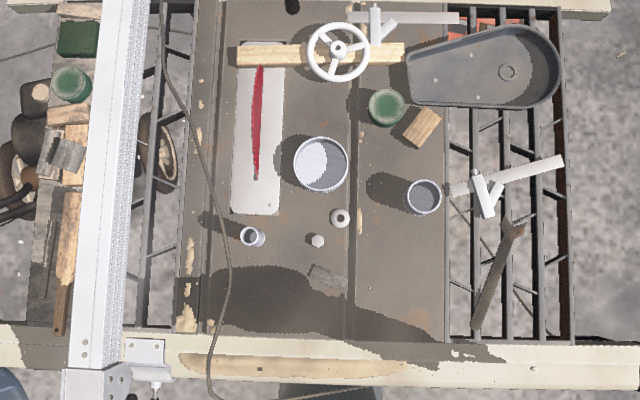

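View pics/scene0.png

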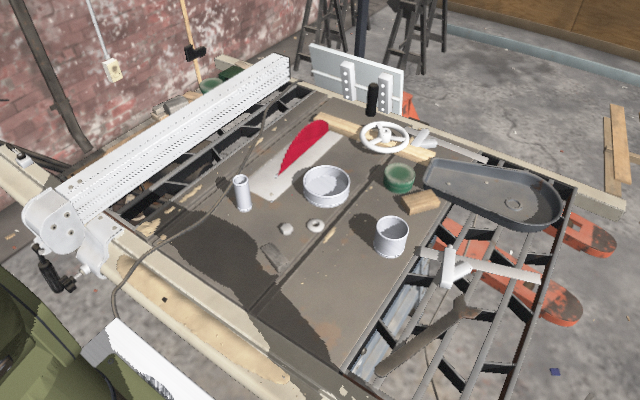

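The top view shows the wide tin's rim centred near (320,164), the middle tin near (424,196) and the narrow tin near (249,235). The blade is at x≈257, left of the wide tin. The scene view agrees: wide (327,180), middle (391,232), narrow (241,180). Next I'll work out positions and check them with overlays in both views.

```bash
cat > h.py <<'E'
import numpy as np, cv2
from cell import robot
TINS=dict(wide=(.052,.034),middle=(.031,.058),narrow=(.016,.082))
def cam(n):
    c=robot.get_calibration(n); f=200/np.tan(np.radians(c["fovy"])/2)
    return np.array([[f,0,c["cx"]],[0,f,c["cy"]],[0,0,1]]),c["dist"],c["attitude"],c["origin"]
def proj(c,P):
    K,d,R,o=c; rv=cv2.Rodrigues(R.T)[0]
    return cv2.projectPoints(np.asarray(P,float).reshape(-1,3),rv,-R.T@o,K,d)[0][:,0]
def back(c,uv,z):
    K,d,R,o=c; r=R@np.append(cv2.undistortPoints(np.array([[uv]],float),K,d)[0,0],1)
    return o+r*(z-o[2])/r[2]
def circ(xy,z,r):
    a=np.linspace(0,2*np.pi,60); return np.c_[xy[0]+r*np.cos(a),xy[1]+r*np.sin(a),0*a+z]
E
cat > ov.py <<'E'
from h import *
import sys
def overlay(pos,ims,out,S=4,half=33):
    rows=[]
    for n,im in ims.items():
        c=cam(n); row=[]
        for k,p in pos.items():
            r,h=TINS[k]; u=np.round(proj(c,[[*p,h/2]])[0]).astype(int)
            x0,y0=u-half; b=cv2.resize(im[y0:y0+2*half,x0:x0+2*half],None,fx=S,fy=S,interpolation=cv2.INTER_CUBIC)
            for z,col in ((h,(0,255,0)),(0,(0,0,255))):
                q=(proj(c,circ(p,z,r))-[x0,y0]+.5)*S
                cv2.polylines(b,[q.round().astype(int)],True,col,1)
            row.append(b)
        rows.append(np.hstack(row))
    cv2.imwrite(out,np.vstack(rows))
E
python3 - <<'E'
from ov import *
T=cam("top");S=cam("scene")
g=dict(wide=((320.5,163.5),(327,180)),middle=((424,196),(392,227)),narrow=((249,235),(240,179)))
pos={}
for k,(a,b) in g.items():
    h=TINS[k][1]; p=back(T,a,h)[:2]; q=back(S,b,h)[:2]; print(k,p.round(4),q.round(4)); pos[k]=p
overlay(pos,{n:cv2.imread(f"pics/{n}0.png") for n in("top","scene")},"pics/ov0.png")
E
```

```text
wide [0.6274 0.0271] [0.6319 0.0248]
middle [ 0.5671 -0.1637] [ 0.5692 -0.1644]
narrow [0.4861 0.1471] [0.4881 0.147 ]
```

View pics/ov0.png

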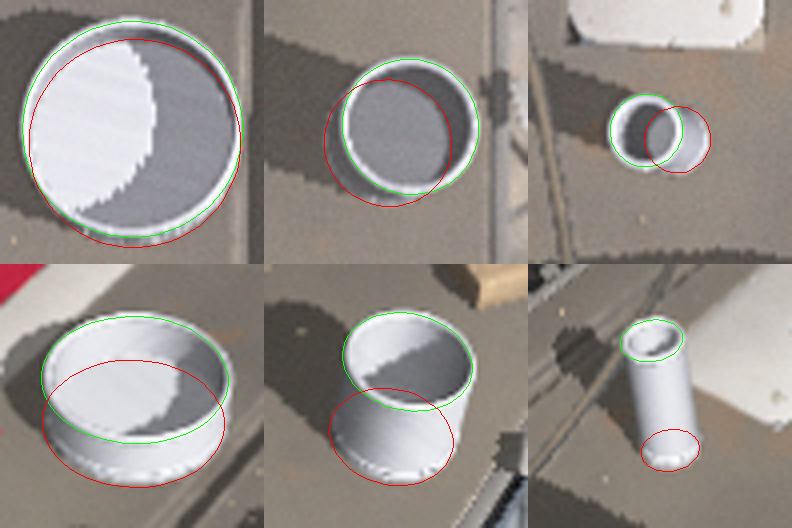

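The overlays fit both views to within about 2 mm, so I'm using middle (0.568,-0.164), narrow (0.487,0.147) and wide (0.629,0.0265). Next is the move towards the middle tin at the current height.

Request:
{"op": "step_arm", "data": {"rows": [{"travel": [0.032,-0.021,0],"delta_rot": [0,0,0],"jaw": 0.085},{"travel": [0.064,-0.042,0],"delta_rot": [0,0,0],"jaw": 0.085},{"travel": [0.097,-0.063,0],"delta_rot": [0,0,0],"jaw": 0.085},{"travel": [0.129,-0.084,0],"delta_rot": [0,0,0],"jaw": 0.085},{"travel": [0.161,-0.105,0],"delta_rot": [0,0,0],"jaw": 0.085},{"travel": [0.194,-0.126,0],"delta_rot": [0,0,0],"jaw": 0.085},{"travel": [0.226,-0.147,0],"delta_rot": [0,0,0],"jaw": 0.085},{"travel": [0.258,-0.168,0],"delta_rot": [0,0,0],"jaw": 0.085}]}}

```text
t: 0.9
tool_pos: [0.3557, -0.3852, 0.1962]
eef_rot: [[0.974, 0.227, -0.0], [0.227, -0.974, 0.0], [-0.0, -0.0, -1.0]]
ft_force: [1.1, -1.7, 0.8]
width: 0.995
grip_force: 0.0
```

Request:
{"op": "step_arm", "data": {"rows": [{"travel": [0.032,-0.021,0],"delta_rot": [0,0,0],"jaw": 0.085},{"travel": [0.064,-0.042,0],"delta_rot": [0,0,0],"jaw": 0.085},{"travel": [0.097,-0.063,0],"delta_rot": [0,0,0],"jaw": 0.085},{"travel": [0.129,-0.084,0],"delta_rot": [0,0,0],"jaw": 0.085},{"travel": [0.161,-0.105,0],"delta_rot": [0,0,0],"jaw": 0.085},{"travel": [0.194,-0.126,0],"delta_rot": [0,0,0],"jaw": 0.085},{"travel": [0.258,-0.168,0],"delta_rot": [0,0,0],"jaw": 0.085},{"travel": [0.258,-0.168,0],"delta_rot": [0,0,0],"jaw": 0.085}]}}

```text
t: 1.7
tool_pos: [0.571, -0.1594, 0.1961]
eef_rot: [[0.973, 0.232, 0.002], [0.232, -0.973, 0.003], [0.002, -0.002, -1.0]]
ft_force: [0.2, 0.5, 0.5]
width: 0.994
grip_force: 0.0
```

```bash
cat > go.py <<'E'
from h import *
import sys
s=robot.state(); R=s["eef_rot"]
for k in("t","tool_pos","joint_positions","ft_force","width","grip_force"): print(k,np.round(s[k],4))
print(R.round(3).tolist())
t=[float(a) for a in sys.argv[1:4]]
print("travel",(R.T@(np.array(t)-s["tool_pos"])).round(4))
E
python3 go.py 0.568 -0.164 0.033
```

```text
t 1.7
tool_pos [ 0.571  -0.1594  0.1961]
joint_positions [ 0.2731  0.6429 -0.132   1.6697  0.1026  0.8346 -1.2387]
ft_force [0.2213 0.523  0.5374]
width 0.9941
grip_force 0.0
[[0.973, 0.232, 0.002], [0.232, -0.973, 0.003], [0.002, -0.002, -1.0]]
travel [-0.0043  0.0042  0.1631]
```

Request:
{"op": "step_arm", "data": {"rows": [{"travel": [0,0,0.02],"delta_rot": [0,0,0],"jaw": 0.085},{"travel": [0,0,0.05],"delta_rot": [0,0,0],"jaw": 0.085},{"travel": [0,0,0.08],"delta_rot": [0,0,0],"jaw": 0.085},{"travel": [0,0,0.09],"delta_rot": [0,0,0],"jaw": 0.085},{"travel": [0,0,0.09],"delta_rot": [0,0,0],"jaw": 0.085},{"travel": [0,0,0.09],"delta_rot": [0,0,0],"jaw": 0.085},{"travel": [0,0,0.09],"delta_rot": [0,0,0],"jaw": 0.085},{"travel": [0,0,0.09],"delta_rot": [0,0,0],"jaw": 0.085}]}}

```text
t: 2.5
tool_pos: [0.5691, -0.1647, 0.1077]
eef_rot: [[0.974, 0.227, 0.002], [0.227, -0.974, -0.001], [0.002, 0.001, -1.0]]
ft_force: [-0.3, 0.1, -0.1]
width: 0.996
grip_force: 0.0
```

```bash
python3 go.py 0.568 -0.164 0.033; python3 -c "
from h import *
cv2.imwrite('pics/w1.png',robot.get_image('wrist')[:,:,::-1])"
```

```text
t 2.5
tool_pos [ 0.5691 -0.1647  0.1077]
joint_positions [ 0.2683  0.7594 -0.112   1.7533  0.1305  0.6336 -1.2604]
ft_force [-0.3416  0.0717 -0.0645]
width 0.9963
grip_force 0.0
[[0.974, 0.227, 0.002], [0.227, -0.974, -0.001], [0.002, 0.001, -1.0]]
travel [-0.001  -0.001   0.0747]
```

View pics/w1.png

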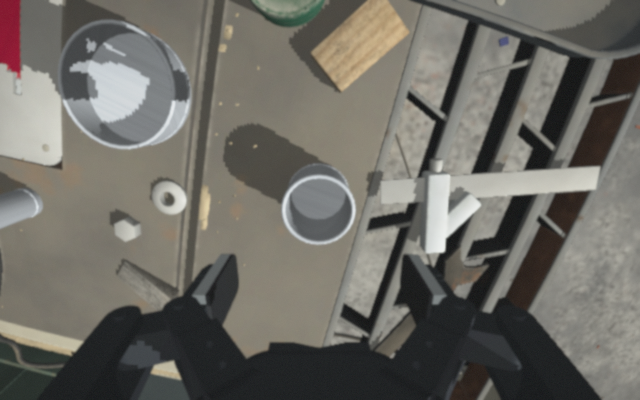

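The wrist view shows the middle tin's rim at (319,209), halfway between the fingertips at about x=235 and x=405. I'll go down and close.

Request:
{"op": "step_arm", "data": {"rows": [{"travel": [-0.001,-0.001,0.02],"delta_rot": [0,0,0],"jaw": 0.085},{"travel": [-0.001,-0.001,0.04],"delta_rot": [0,0,0],"jaw": 0.085},{"travel": [-0.001,-0.001,0.06],"delta_rot": [0,0,0],"jaw": 0.085},{"travel": [-0.001,-0.001,0.073],"delta_rot": [0,0,0],"jaw": 0.085},{"travel": [-0.001,-0.001,0.073],"delta_rot": [0,0,0],"jaw": 0.085},{"travel": [-0.001,-0.001,0.073],"delta_rot": [0,0,0],"jaw": 0.085},{"travel": [-0.001,-0.001,0.073],"delta_rot": [0,0,0],"jaw": 0.085},{"travel": [-0.001,-0.001,0.073],"delta_rot": [0,0,0],"jaw": 0.085}]}}

```text
t: 3.35
tool_pos: [0.5677, -0.1639, 0.0344]
eef_rot: [[0.974, 0.227, 0.002], [0.227, -0.974, -0.0], [0.002, 0.001, -1.0]]
ft_force: [0.3, 1.0, -0.6]
width: 0.995
grip_force: 0.0
```

Request:
{"op": "step_arm", "data": {"rows": [{"travel": [0,0,0],"delta_rot": [0,0,0],"jaw": 0.055},{"travel": [0,0,0],"delta_rot": [0,0,0],"jaw": 0.055},{"travel": [0,0,0],"delta_rot": [0,0,0],"jaw": 0.05},{"travel": [0,0,0],"delta_rot": [0,0,0],"jaw": 0.05},{"travel": [0,0,0],"delta_rot": [0,0,0],"jaw": 0.05},{"travel": [0,0,0],"delta_rot": [0,0,0],"jaw": 0.05},{"travel": [0,0,0],"delta_rot": [0,0,0],"jaw": 0.05},{"travel": [0,0,0],"delta_rot": [0,0,0],"jaw": 0.05}]}}

```text
t: 4.15
tool_pos: [0.5669, -0.1637, 0.0334]
eef_rot: [[0.974, 0.227, -0.0], [0.227, -0.974, -0.0], [-0.0, 0.0, -1.0]]
ft_force: [0.2, -1.0, 0.8]
width: 0.587
grip_force: 0.0
```

```bash
python3 go.py 0.629 0.0265 0.11
```

```text
t 4.15
tool_pos [ 0.5669 -0.1637  0.0334]
joint_positions [ 0.255   0.8723 -0.091   1.7943  0.151   0.4816 -1.2796]
ft_force [ 0.214  -1.0024  0.7708]
width 0.5869
grip_force 0.0
[[0.974, 0.227, -0.0], [0.227, -0.974, -0.0], [-0.0, 0.0, -1.0]]
travel [ 0.1036 -0.1712 -0.0766]
```

No contact at 50 mm, so I need to look before doing anything else.

```bash
python3 -c "
from h import *
a=robot.get_image('wrist')[:,:,::-1]; b=robot.get_image('scene')[:,:,::-1]
a=a[100:400,120:520]; b=cv2.resize(b[130:330,270:536],(399,300),interpolation=cv2.INTER_CUBIC)
cv2.imwrite('pics/m1.png',np.hstack([a,b]))
print(robot.state()['width'],robot.state()['grip_force'])"
```

```text
0.5918372138534934 0.0
```

View pics/m1.png

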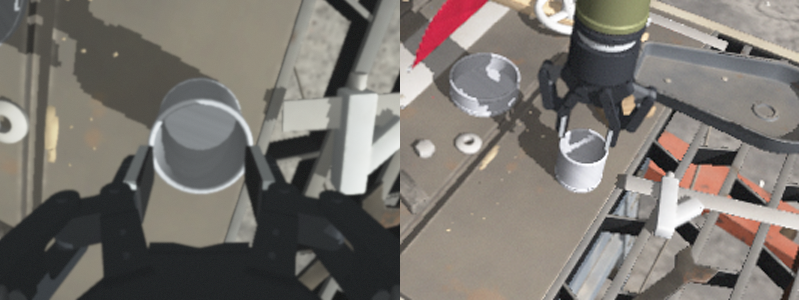

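The wrist crop shows the tin between the fingers, but its rim centre at crop (202,145) is ahead of the pads at about (148,180) and (255,180). I'll check the geometry against the wrist calibration.

Run:
```python
from h import *
s=robot.state();c=cam("wrist");R=s["eef_rot"];p=s["tool_pos"]
off=np.array([120,100])
f=lambda P:(proj(c,P)-off).round(0).tolist()
print("cam tool frame",R.T@(c[3]-p),(R.T@c[2]).round(2).tolist())
print("tcp",f([p]), "pads z0,-10,-19,-30 ", [f([p+R@[0,y,z]]) for y in(-.025,.025) for z in (0,-.01,-.019,-.03)])
print("tin rim", f([[.568,-.164,.058]]), "base",f([[.568,-.164,0]]))
print("rim px->world", back(c,np.array([202,145])+off,.058), "before", )
```

```text
cam tool frame [ 0.07771388 -0.00024213 -0.17793264] [[0.0, -0.95, -0.3], [1.0, 0.0, 0.0], [-0.0, -0.3, 0.95]]
tcp [[199.0, 132.0]] pads z0,-10,-19,-30  [[[162.0, 131.0]], [[160.0, 138.0]], [[158.0, 144.0]], [[156.0, 152.0]], [[235.0, 131.0]], [[237.0, 138.0]], [[239.0, 144.0]], [[242.0, 152.0]]]
tin rim [[200.0, 147.0]] base [[199.0, 113.0]]
rim px->world [ 0.56931922 -0.16515416  0.058     ] before
```

```bash
python3 -c "
from h import *
a=robot.get_image('wrist')[:,:,::-1]; b=robot.get_image('scene')[:,:,::-1]
a=cv2.resize(a[170:300,240:400],(640,520)[:2],interpolation=cv2.INTER_CUBIC)[:, :]
b=cv2.resize(b[190:270,365:425],(390,520),interpolation=cv2.INTER_CUBIC)
a=cv2.resize(a,(400,325)); b=cv2.resize(b,(390,520))
o=np.zeros((520,800,3),np.uint8);o[:325,:400]=a;o[:,405:795]=b
cv2.imwrite('pics/m2.png',o)"
```

```text
(no output)
```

View pics/m2.png

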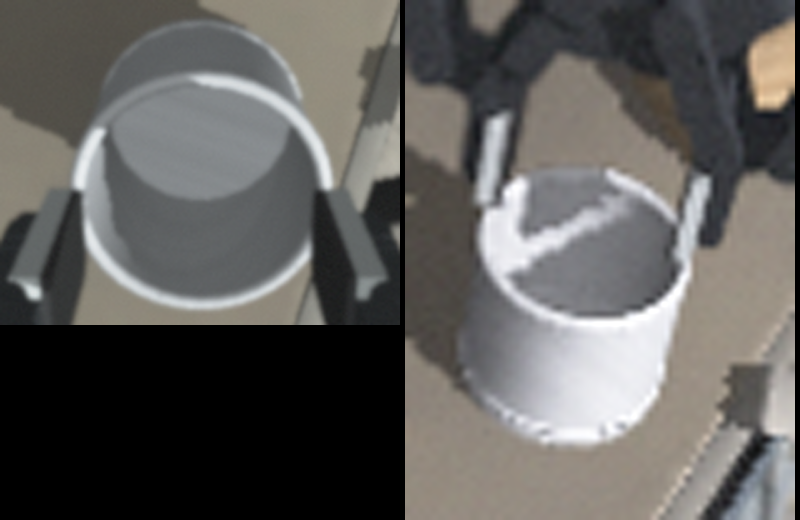

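Run:
```python
from h import *
s=robot.state();R=s["eef_rot"];p=s["tool_pos"]; print(s["width"])
w=cam("wrist");c=cam("scene")
for h in(.025,.031):
  for z in(0,-.01,-.02,-.03,-.04,-.05):
    print(h,z,"wrist x+11",proj(w,[p+R@[.011,y,z] for y in(-h,h)]).round(0).tolist(),"scene x-11",proj(c,[p+R@[-.011,y,z] for y in(-h,h)]).round(0).tolist())
```

```text
0.5874678098411494
0.025 0 wrist x+11 [[281.0, 216.0], [356.0, 216.0]] scene x-11 [[376.0, 236.0], [401.0, 244.0]]
0.025 -0.01 wrist x+11 [[279.0, 222.0], [358.0, 222.0]] scene x-11 [[376.0, 233.0], [401.0, 240.0]]
0.025 -0.02 wrist x+11 [[277.0, 228.0], [360.0, 228.0]] scene x-11 [[377.0, 230.0], [402.0, 237.0]]
0.025 -0.03 wrist x+11 [[275.0, 235.0], [363.0, 235.0]] scene x-11 [[377.0, 226.0], [403.0, 234.0]]
0.025 -0.04 wrist x+11 [[272.0, 243.0], [366.0, 243.0]] scene x-11 [[378.0, 223.0], [404.0, 230.0]]
0.025 -0.05 wrist x+11 [[269.0, 251.0], [369.0, 251.0]] scene x-11 [[379.0, 219.0], [405.0, 227.0]]
0.031 0 wrist x+11 [[272.0, 216.0], [365.0, 216.0]] scene x-11 [[373.0, 235.0], [404.0, 244.0]]
0.031 -0.01 wrist x+11 [[270.0, 222.0], [368.0, 222.0]] scene x-11 [[373.0, 232.0], [405.0, 241.0]]
0.031 -0.02 wrist x+11 [[267.0, 228.0], [370.0, 228.0]] scene x-11 [[374.0, 229.0], [405.0, 238.0]]
0.031 -0.03 wrist x+11 [[264.0, 235.0], [373.0, 235.0]] scene x-11 [[374.0, 225.0], [406.0, 234.0]]
0.031 -0.04 wrist x+11 [[261.0, 243.0], [377.0, 243.0]] scene x-11 [[375.0, 222.0], [407.0, 231.0]]
0.031 -0.05 wrist x+11 [[257.0, 251.0], [381.0, 251.0]] scene x-11 [[375.0, 218.0], [408.0, 227.0]]
```

Both views put the fingertips about 43 mm behind the reported TCP, at z≈0.076 and so above the rim. That explains the empty close. I'll open and go down 35 mm, which clears the table under either reading, then close.

Request:
{"op": "step_arm", "data": {"rows": [{"travel": [0,0,0],"delta_rot": [0,0,0],"jaw": 0.085},{"travel": [0,0,0],"delta_rot": [0,0,0],"jaw": 0.085},{"travel": [0,0,0],"delta_rot": [0,0,0],"jaw": 0.085},{"travel": [0,0,0],"delta_rot": [0,0,0],"jaw": 0.085},{"travel": [0,0,0.01],"delta_rot": [0,0,0],"jaw": 0.085},{"travel": [0,0,0.015],"delta_rot": [0,0,0],"jaw": 0.085},{"travel": [0,0,0.02],"delta_rot": [0,0,0],"jaw": 0.085},{"travel": [0,0,0.02],"delta_rot": [0,0,0],"jaw": 0.085}]}}

```text
t: 5.15
tool_pos: [0.5661, -0.1635, 0.0123]
eef_rot: [[0.974, 0.227, -0.002], [0.227, -0.974, 0.0], [-0.002, -0.001, -1.0]]
ft_force: [0.2, -0.8, 0.0]
width: 0.998
grip_force: 0.0
```

Request:
{"op": "step_arm", "data": {"rows": [{"travel": [0,0,0.005],"delta_rot": [0,0,0],"jaw": 0.085},{"travel": [0,0,0.01],"delta_rot": [0,0,0],"jaw": 0.085},{"travel": [0,0,0.015],"delta_rot": [0,0,0],"jaw": 0.085},{"travel": [0,0,0.015],"delta_rot": [0,0,0],"jaw": 0.085},{"travel": [0,0,0.015],"delta_rot": [0,0,0],"jaw": 0.05},{"travel": [0,0,0.015],"delta_rot": [0,0,0],"jaw": 0.05},{"travel": [0,0,0.015],"delta_rot": [0,0,0],"jaw": 0.05},{"travel": [0,0,0.015],"delta_rot": [0,0,0],"jaw": 0.05}]}}

```text
t: 5.95
tool_pos: [0.5673, -0.1639, -0.0009]
eef_rot: [[0.974, 0.227, 0.001], [0.227, -0.974, -0.0], [0.001, 0.001, -1.0]]
ft_force: [-0.6, 0.1, 5.6]
width: 0.695
grip_force: 65.3
```

```bash
python3 go.py 0.629 0.0265 0.1; python3 -c "
from h import *
a=robot.get_image('wrist')[:,:,::-1]; b=robot.get_image('scene')[:,:,::-1]
a=cv2.resize(a[170:300,240:400],(400,325))
b=cv2.resize(b[190:270,365:425],(390,520),interpolation=cv2.INTER_CUBIC)
o=np.zeros((520,800,3),np.uint8);o[:325,:400]=a;o[:,405:795]=b
cv2.imwrite('pics/m3.png',o)"
```

```text
t 5.95
tool_pos [ 0.5673 -0.1639 -0.0009]
joint_positions [ 0.2487  0.9285 -0.0799  1.8015  0.1589  0.4169 -1.2869]
ft_force [-0.6149  0.1148  5.5933]
width 0.6951
grip_force 65.2948
[[0.974, 0.227, 0.001], [0.227, -0.974, -0.0], [0.001, 0.001, -1.0]]
travel [ 0.1033 -0.1714 -0.1009]
```

View pics/m3.png

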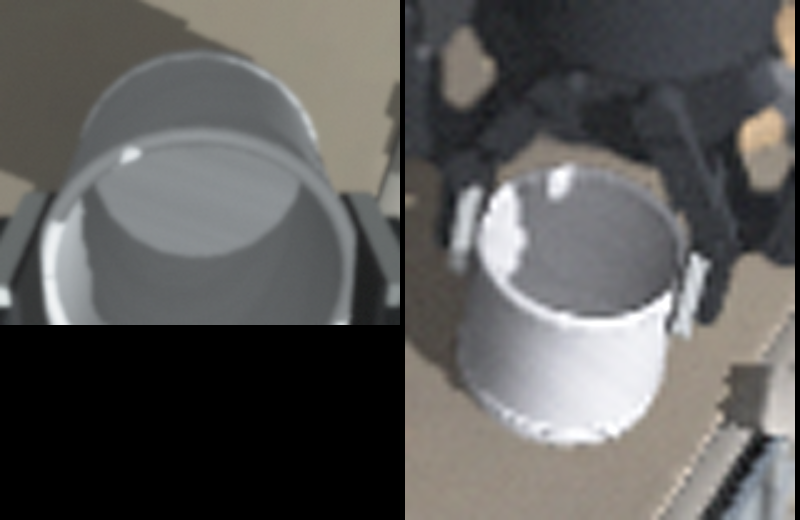

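Now it's holding: 65 N at 59–62 mm, with the pads overlapping the top ~15 mm of the rim in both crops. I'll lift and carry it over the wide tin.

Request:
{"op": "step_arm", "data": {"rows": [{"travel": [0,0,-0.01],"delta_rot": [0,0,0],"jaw": 0.05},{"travel": [0,0,-0.03],"delta_rot": [0,0,0],"jaw": 0.05},{"travel": [0,0,-0.06],"delta_rot": [0,0,0],"jaw": 0.05},{"travel": [0,0,-0.08],"delta_rot": [0,0,0],"jaw": 0.05},{"travel": [0.01,-0.017,-0.08],"delta_rot": [0,0,0],"jaw": 0.05},{"travel": [0.025,-0.042,-0.08],"delta_rot": [0,0,0],"jaw": 0.05},{"travel": [0.043,-0.071,-0.08],"delta_rot": [0,0,0],"jaw": 0.05},{"travel": [0.061,-0.101,-0.08],"delta_rot": [0,0,0],"jaw": 0.05}]}}

```text
t: 6.85
tool_pos: [0.6035, -0.0508, 0.0787]
eef_rot: [[0.974, 0.226, -0.0], [0.226, -0.974, -0.0], [-0.0, 0.0, -1.0]]
ft_force: [1.1, 0.1, -2.4]
width: 0.696
grip_force: 65.2
```

Request:
{"op": "step_arm", "data": {"rows": [{"travel": [0.015,-0.025,0],"delta_rot": [0,0,0],"jaw": 0.05},{"travel": [0.03,-0.05,0],"delta_rot": [0,0,0],"jaw": 0.05},{"travel": [0.042,-0.07,0],"delta_rot": [0,0,0],"jaw": 0.05},{"travel": [0.042,-0.07,0],"delta_rot": [0,0,0],"jaw": 0.05},{"travel": [0.042,-0.07,0],"delta_rot": [0,0,0],"jaw": 0.05},{"travel": [0.042,-0.07,0],"delta_rot": [0,0,0],"jaw": 0.05},{"travel": [0.042,-0.07,0],"delta_rot": [0,0,0],"jaw": 0.05},{"travel": [0.042,-0.07,0],"delta_rot": [0,0,0],"jaw": 0.05}]}}

```text
t: 7.65
tool_pos: [0.6282, 0.0249, 0.0784]
eef_rot: [[0.974, 0.225, -0.0], [0.225, -0.974, -0.001], [-0.0, 0.001, -1.0]]
ft_force: [-0.2, -0.3, -2.5]
width: 0.695
grip_force: 65.2
```

```bash
python3 go.py 0.629 0.0265 0.002; python3 -c "
from h import *
a=robot.get_image('wrist')[:,:,::-1]; b=robot.get_image('scene')[:,:,::-1]
cv2.imwrite('pics/m4.png',np.hstack([a[100:400,120:520],cv2.resize(b[110:250,250:436],(399,300))]))"
```

```text
t 7.65
tool_pos [0.6282 0.0249 0.0784]
joint_positions [-0.0792  0.8407 -0.062   1.6539  0.0774  0.6497 -1.526 ]
ft_force [-0.2408 -0.2523 -2.5325]
width 0.6951
grip_force 65.2115
[[0.974, 0.225, -0.0], [0.225, -0.974, -0.001], [-0.0, 0.001, -1.0]]
travel [ 0.0012 -0.0014  0.0764]
```

View pics/m4.png

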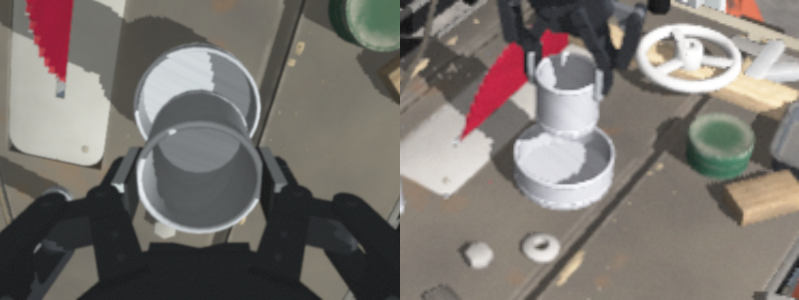

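The middle tin hangs upright and centred above the wide tin in both views. I'll lower it to about 1–2 mm short of the floor first.

Request:
{"op": "step_arm", "data": {"rows": [{"travel": [0.001,-0.001,0.02],"delta_rot": [0,0,0],"jaw": 0.05},{"travel": [0.001,-0.001,0.04],"delta_rot": [0,0,0],"jaw": 0.05},{"travel": [0.001,-0.001,0.055],"delta_rot": [0,0,0],"jaw": 0.05},{"travel": [0.001,-0.001,0.065],"delta_rot": [0,0,0],"jaw": 0.05},{"travel": [0.001,-0.001,0.07],"delta_rot": [0,0,0],"jaw": 0.05},{"travel": [0.001,-0.001,0.074],"delta_rot": [0,0,0],"jaw": 0.05},{"travel": [0.001,-0.001,0.074],"delta_rot": [0,0,0],"jaw": 0.05},{"travel": [0.001,-0.001,0.074],"delta_rot": [0,0,0],"jaw": 0.05}]}}

```text
t: 8.55
tool_pos: [0.6297, 0.0274, 0.0049]
eef_rot: [[0.974, 0.227, 0.001], [0.227, -0.974, -0.0], [0.001, 0.0, -1.0]]
ft_force: [-0.8, 0.2, -2.4]
width: 0.694
grip_force: 65.2
```

Request:
{"op": "step_arm", "data": {"rows": [{"travel": [0,0,0.001],"delta_rot": [0,0,0],"jaw": 0.05},{"travel": [0,0,0.002],"delta_rot": [0,0,0],"jaw": 0.05},{"travel": [0,0,0.0025],"delta_rot": [0,0,0],"jaw": 0.05},{"travel": [0,0,0.0025],"delta_rot": [0,0,0],"jaw": 0.05},{"travel": [0,0,0.0025],"delta_rot": [0,0,0],"jaw": 0.05},{"travel": [0,0,0.0025],"delta_rot": [0,0,0],"jaw": 0.05},{"travel": [0,0,0.0025],"delta_rot": [0,0,0],"jaw": 0.05},{"travel": [0,0,0.0025],"delta_rot": [0,0,0],"jaw": 0.05}]}}

```text
t: 9.35
tool_pos: [0.6294, 0.0274, 0.0022]
eef_rot: [[0.974, 0.227, 0.0], [0.227, -0.974, -0.0], [0.0, 0.0, -1.0]]
ft_force: [-0.6, -0.2, 2.8]
width: 0.697
grip_force: 65.7
```

Floor contact: Fz went from −2.4 to +2.8 N. Next I'll release, then rise.

Request:
{"op": "step_arm", "data": {"rows": [{"travel": [0,0,0],"delta_rot": [0,0,0],"jaw": 0.085},{"travel": [0,0,0],"delta_rot": [0,0,0],"jaw": 0.085},{"travel": [0,0,0],"delta_rot": [0,0,0],"jaw": 0.085},{"travel": [0,0,0],"delta_rot": [0,0,0],"jaw": 0.085},{"travel": [0,0,0],"delta_rot": [0,0,0],"jaw": 0.085},{"travel": [0,0,-0.01],"delta_rot": [0,0,0],"jaw": 0.085},{"travel": [0,0,-0.03],"delta_rot": [0,0,0],"jaw": 0.085},{"travel": [0,0,-0.06],"delta_rot": [0,0,0],"jaw": 0.085}]}}

```text
t: 10.15
tool_pos: [0.6279, 0.0273, 0.0618]
eef_rot: [[0.974, 0.227, -0.003], [0.227, -0.974, -0.0], [-0.003, -0.0, -1.0]]
ft_force: [0.8, 0.3, -0.1]
width: 0.994
grip_force: 0.0
```

Request:
{"op": "step_arm", "data": {"rows": [{"travel": [0,0,-0.03],"delta_rot": [0,0,0],"jaw": 0.085},{"travel": [0,0,-0.06],"delta_rot": [0,0,0],"jaw": 0.085},{"travel": [-0.02,-0.026,-0.06],"delta_rot": [0,0,0],"jaw": 0.085},{"travel": [-0.045,-0.06,-0.06],"delta_rot": [0,0,0],"jaw": 0.085},{"travel": [-0.07,-0.095,-0.06],"delta_rot": [0,0,0],"jaw": 0.085},{"travel": [-0.095,-0.13,-0.06],"delta_rot": [0,0,0],"jaw": 0.085},{"travel": [-0.111,-0.149,-0.06],"delta_rot": [0,0,0],"jaw": 0.085},{"travel": [-0.111,-0.149,-0.06],"delta_rot": [0,0,0],"jaw": 0.085}]}}

```text
t: 10.95
tool_pos: [0.4837, 0.1507, 0.1226]
eef_rot: [[0.972, 0.233, -0.003], [0.233, -0.972, 0.001], [-0.002, -0.002, -1.0]]
ft_force: [-1.0, 0.2, 0.9]
width: 0.999
grip_force: 0.0
```

```bash
python3 go.py 0.487 0.147 0.023; python3 -c "
from h import *
a=robot.get_image('wrist')[:,:,::-1]; b=robot.get_image('scene')[:,:,::-1]
cv2.imwrite('pics/m5.png',np.hstack([a[100:400,120:520],cv2.resize(b[110:250,250:436],(399,300))]))"
```

```text
t 10.95
tool_pos [0.4837 0.1507 0.1226]
joint_positions [-0.3683  0.6517 -0.037   1.9947  0.0421  0.4978 -1.7701]
ft_force [-1.0329  0.1831  0.8915]
width 0.9985
grip_force 0.0
[[0.972, 0.233, -0.003], [0.233, -0.972, 0.001], [-0.002, -0.002, -1.0]]
travel [0.0025 0.0046 0.0996]
```

View pics/m5.png

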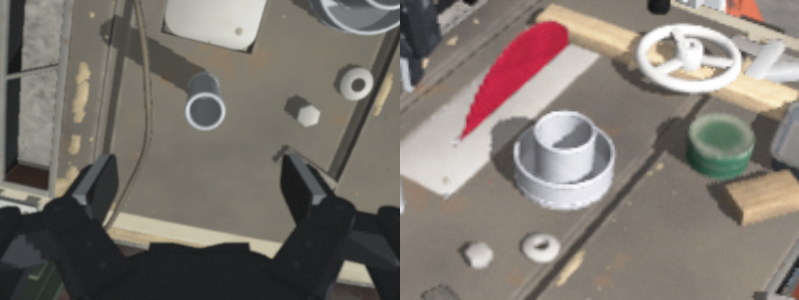

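The middle tin stands upright inside the wide one. The narrow tin is ahead of the open fingers, with its rim at crop (205,110). I'll go down on it and close.

Request:
{"op": "step_arm", "data": {"rows": [{"travel": [0,0,0.01],"delta_rot": [0,0,0],"jaw": 0.085},{"travel": [0,0,0.03],"delta_rot": [0,0,0],"jaw": 0.085},{"travel": [0,0,0.05],"delta_rot": [0,0,0],"jaw": 0.085},{"travel": [0,0,0.065],"delta_rot": [0,0,0],"jaw": 0.085},{"travel": [0,0,0.08],"delta_rot": [0,0,0],"jaw": 0.085},{"travel": [0,0,0.09],"delta_rot": [0,0,0],"jaw": 0.085},{"travel": [0,0,0.097],"delta_rot": [0,0,0],"jaw": 0.085},{"travel": [0,0,0.097],"delta_rot": [0,0,0],"jaw": 0.085}]}}

```text
t: 11.85
tool_pos: [0.4872, 0.1467, 0.024]
eef_rot: [[0.974, 0.226, -0.001], [0.226, -0.974, -0.001], [-0.001, 0.0, -1.0]]
ft_force: [-0.8, -0.0, 0.6]
width: 0.994
grip_force: 0.0
```

Request:
{"op": "step_arm", "data": {"rows": [{"travel": [0,0,0],"delta_rot": [0,0,0],"jaw": 0.085},{"travel": [0,0,0],"delta_rot": [0,0,0],"jaw": 0.05},{"travel": [0,0,0],"delta_rot": [0,0,0],"jaw": 0.038},{"travel": [0,0,0],"delta_rot": [0,0,0],"jaw": 0.02},{"travel": [0,0,0],"delta_rot": [0,0,0],"jaw": 0.02},{"travel": [0,0,0],"delta_rot": [0,0,0],"jaw": 0.02},{"travel": [0,0,0],"delta_rot": [0,0,0],"jaw": 0.02},{"travel": [0,0,0],"delta_rot": [0,0,0],"jaw": 0.02}]}}

```text
t: 12.65
tool_pos: [0.4875, 0.1475, 0.0255]
eef_rot: [[0.974, 0.227, 0.001], [0.227, -0.974, 0.0], [0.001, -0.0, -1.0]]
ft_force: [-1.4, 0.2, 6.5]
width: 0.357
grip_force: 59.1
```

```bash
python3 go.py 0.629 0.0265 0.125; python3 -c "
from h import *
a=robot.get_image('wrist')[:,:,::-1]; b=robot.get_image('scene')[:,:,::-1]
cv2.imwrite('pics/m6.png',np.hstack([a[100:400,120:520],cv2.resize(b[110:250,180:366],(399,300))]))"
```

```text
t 12.65
tool_pos [0.4875 0.1475 0.0255]
joint_positions [-0.3723  0.8307 -0.02    2.0435  0.0563  0.267  -1.7817]
ft_force [-1.4231  0.1523  6.4558]
width 0.3568
grip_force 59.08
[[0.974, 0.227, 0.001], [0.227, -0.974, 0.0], [0.001, -0.0, -1.0]]
travel [ 0.1104  0.15   -0.0994]
```

View pics/m6.png

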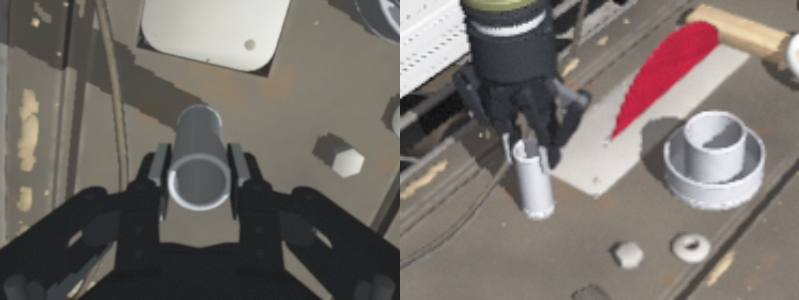

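The narrow tin is held (59 N, 30–32 mm), gripped by its top part and upright. In m6 the middle tin's rim is at crop (714,132), which is scene pixel (326.4,171.6). I'll lift, carry it back, and check that position with numbers.

Request:
{"op": "step_arm", "data": {"rows": [{"travel": [0,0,-0.01],"delta_rot": [0,0,0],"jaw": 0.02},{"travel": [0,0,-0.03],"delta_rot": [0,0,0],"jaw": 0.02},{"travel": [0,0,-0.06],"delta_rot": [0,0,0],"jaw": 0.02},{"travel": [0,0,-0.09],"delta_rot": [0,0,0],"jaw": 0.02},{"travel": [0,0,-0.1],"delta_rot": [0,0,0],"jaw": 0.02},{"travel": [0.011,0.015,-0.1],"delta_rot": [0,0,0],"jaw": 0.02},{"travel": [0.028,0.038,-0.1],"delta_rot": [0,0,0],"jaw": 0.02},{"travel": [0.045,0.06,-0.1],"delta_rot": [0,0,0],"jaw": 0.02}]}}

```text
t: 13.55
tool_pos: [0.5447, 0.0986, 0.1248]
eef_rot: [[0.974, 0.228, -0.001], [0.228, -0.974, -0.0], [-0.001, 0.0, -1.0]]
ft_force: [0.1, 0.3, -1.0]
width: 0.358
grip_force: 59.6
```

Request:
{"op": "step_arm", "data": {"rows": [{"travel": [0.018,0.024,0],"delta_rot": [0,0,0],"jaw": 0.02},{"travel": [0.036,0.048,0],"delta_rot": [0,0,0],"jaw": 0.02},{"travel": [0.054,0.072,0],"delta_rot": [0,0,0],"jaw": 0.02},{"travel": [0.066,0.089,0],"delta_rot": [0,0,0],"jaw": 0.02},{"travel": [0.066,0.089,0],"delta_rot": [0,0,0],"jaw": 0.02},{"travel": [0.066,0.089,0],"delta_rot": [0,0,0],"jaw": 0.02},{"travel": [0.066,0.089,0],"delta_rot": [0,0,0],"jaw": 0.02},{"travel": [0.066,0.089,0],"delta_rot": [0,0,0],"jaw": 0.02}]}}

```text
t: 14.35
tool_pos: [0.6282, 0.0287, 0.1248]
eef_rot: [[0.974, 0.229, -0.001], [0.229, -0.974, 0.001], [-0.001, -0.001, -1.0]]
ft_force: [-0.5, -0.4, -0.8]
width: 0.354
grip_force: 59.6
```

```bash
python3 - <<'E'
from h import *
c=cam("scene"); f=back(c,(326.4,171.6),.061); print("middle from scene m6",f.round(4))
# m5 wrist/scene check: crop (565,132)
print("m5",back(c,((565-400)/2.145+250,132/2.143+110),.061).round(4))
E
python3 go.py 0.629 0.0265 0.0315
```

```text
middle from scene m6 [0.6288 0.0252 0.061 ]
m5 [0.6294 0.0242 0.061 ]
t 14.35
tool_pos [0.6282 0.0287 0.1248]
joint_positions [-0.0793  0.7779 -0.0715  1.6226  0.073   0.7447 -1.5242]
ft_force [-0.4862 -0.4188 -0.7562]
width 0.3541
grip_force 59.5633
[[0.974, 0.229, -0.001], [0.229, -0.974, 0.001], [-0.001, -0.001, -1.0]]
travel [0.0003 0.0024 0.0932]
```

Request:
{"op": "step_arm", "data": {"rows": [{"travel": [0,0.001,0.015],"delta_rot": [0,0,0],"jaw": 0.02},{"travel": [0,0.001,0.03],"delta_rot": [0,0,0],"jaw": 0.02},{"travel": [0,0.001,0.045],"delta_rot": [0,0,0],"jaw": 0.02},{"travel": [0,0.001,0.06],"delta_rot": [0,0,0],"jaw": 0.02},{"travel": [0,0.001,0.075],"delta_rot": [0,0,0],"jaw": 0.02},{"travel": [0,0.001,0.085],"delta_rot": [0,0,0],"jaw": 0.02},{"travel": [0,0.001,0.09],"delta_rot": [0,0,0],"jaw": 0.02},{"travel": [0,0.001,0.09],"delta_rot": [0,0,0],"jaw": 0.02}]}}

```text
t: 15.15
tool_pos: [0.629, 0.0264, 0.0341]
eef_rot: [[0.974, 0.227, -0.001], [0.227, -0.974, -0.0], [-0.001, -0.0, -1.0]]
ft_force: [0.5, -0.3, -1.4]
width: 0.353
grip_force: 59.6
```

Request:
{"op": "step_arm", "data": {"rows": [{"travel": [0,0,0.001],"delta_rot": [0,0,0],"jaw": 0.02},{"travel": [0,0,0.002],"delta_rot": [0,0,0],"jaw": 0.02},{"travel": [0,0,0.003],"delta_rot": [0,0,0],"jaw": 0.02},{"travel": [0,0,0.0035],"delta_rot": [0,0,0],"jaw": 0.02},{"travel": [0,0,0.0035],"delta_rot": [0,0,0],"jaw": 0.02},{"travel": [0,0,0.0035],"delta_rot": [0,0,0],"jaw": 0.02},{"travel": [0,0,0.0035],"delta_rot": [0,0,0],"jaw": 0.02},{"travel": [0,0,0.0035],"delta_rot": [0,0,0],"jaw": 0.02}]}}

```text
t: 15.95
tool_pos: [0.6296, 0.0264, 0.0316]
eef_rot: [[0.974, 0.227, 0.0], [0.227, -0.974, -0.0], [0.0, 0.0, -1.0]]
ft_force: [-0.3, -0.2, 1.6]
width: 0.358
grip_force: 59.8
```

Contact came at the expected height (0.0316), so it's down on the floor. I'll release and rise clear.

Request:
{"op": "step_arm", "data": {"rows": [{"travel": [0,0,0],"delta_rot": [0,0,0],"jaw": 0.05},{"travel": [0,0,0],"delta_rot": [0,0,0],"jaw": 0.07},{"travel": [0,0,0],"delta_rot": [0,0,0],"jaw": 0.085},{"travel": [0,0,0],"delta_rot": [0,0,0],"jaw": 0.085},{"travel": [0,0,0],"delta_rot": [0,0,0],"jaw": 0.085},{"travel": [0,0,-0.01],"delta_rot": [0,0,0],"jaw": 0.085},{"travel": [0,0,-0.03],"delta_rot": [0,0,0],"jaw": 0.085},{"travel": [0,0,-0.06],"delta_rot": [0,0,0],"jaw": 0.085}]}}

```text
t: 16.75
tool_pos: [0.6282, 0.0263, 0.0913]
eef_rot: [[0.974, 0.227, -0.003], [0.227, -0.974, -0.0], [-0.003, -0.0, -1.0]]
ft_force: [-0.4, 0.1, -0.0]
width: 1.0
grip_force: 0.0
```

Request:
{"op": "step_arm", "data": {"rows": [{"travel": [0,0,-0.03],"delta_rot": [0,0,0],"jaw": 0.085},{"travel": [0,0,-0.06],"delta_rot": [0,0,0],"jaw": 0.085},{"travel": [-0.02,0.02,-0.08],"delta_rot": [0,0,0],"jaw": 0.085},{"travel": [-0.04,0.04,-0.08],"delta_rot": [0,0,0],"jaw": 0.085},{"travel": [-0.07,0.07,-0.08],"delta_rot": [0,0,0],"jaw": 0.085},{"travel": [-0.1,0.1,-0.08],"delta_rot": [0,0,0],"jaw": 0.085},{"travel": [-0.12,0.12,-0.08],"delta_rot": [0,0,0],"jaw": 0.085},{"travel": [-0.12,0.12,-0.08],"delta_rot": [0,0,0],"jaw": 0.085}]}}

```text
t: 17.55
tool_pos: [0.5366, -0.1235, 0.1722]
eef_rot: [[0.976, 0.219, -0.002], [0.219, -0.976, -0.004], [-0.003, 0.003, -1.0]]
ft_force: [0.1, -0.7, -0.4]
width: 0.993
grip_force: 0.0
```

Run:
```python
from h import *
from scipy.optimize import minimize
s=robot.state(); print(s["tool_pos"],s["ft_force"],s["width"])
# fit rim circles by image gradient in top and scene: measure x,y,z of each rim
G={}
for n in("top","scene"):
    g=cv2.cvtColor(robot.get_image(n),cv2.COLOR_RGB2GRAY).astype(np.float32)
    g=cv2.GaussianBlur(g,(0,0),.7); G[n]=(cam(n),g)
def samp(n,P):
    c,g=G[n]; q=proj(c,P).astype(np.float32); return cv2.remap(g,q[None,:,0],q[None,:,1],cv2.INTER_LINEAR)[0]
# the rim annulus (wall top) is bright against the dark just inside/outside
def score(v,r,names=("top","scene")):
    x,y,z=v
    return -sum((samp(n,circ((x,y),z,r-.00125))-.5*samp(n,circ((x,y),z,r+.003))-.5*samp(n,circ((x,y),z,r-.0055))).mean() for n in names)
for k,z in(("wide",.034),("middle",.061),("narrow",.088)):
    r=TINS[k][0]; best=min((score((.629+a,.0265+b,z+d),r),a,b,d) for a in np.arange(-.014,.0141,.002) for b in np.arange(-.014,.0141,.002) for d in np.arange(-.02,.0201,.004))
    m=minimize(score,[.629+best[1],.0265+best[2],z+best[3]],args=(r,),method="Nelder-Mead",options=dict(initial_simplex=np.array([[.629+best[1],.0265+best[2],z+best[3]]]*4)+np.vstack([np.zeros(3),np.eye(3)*.002])))
    print(k,"expected z",z,"rim",m.x.round(4),"score",round(-m.fun,1))
```

```text
[ 0.53664393 -0.12354501  0.17218   ] [ 0.11541417 -0.68993119 -0.4087484 ] 0.9929314002632187
wide expected z 0.034 rim [0.6284 0.0262 0.0344] score 75.6
middle expected z 0.061 rim [0.6298 0.0273 0.061 ] score 69.1
narrow expected z 0.088 rim [0.6319 0.0266 0.0673] score 59.0
```

The wide and middle rims match to within 1 mm. The narrow tin's rim came out at z=0.067, which an 82 mm tin can't have, so I won't trust that fit until I've checked each camera separately.

Run:
```python
from h import *
g={}
for n in("top","scene"):
    g[n]=(cam(n),cv2.GaussianBlur(cv2.cvtColor(robot.get_image(n),cv2.COLOR_RGB2GRAY).astype(np.float32),(0,0),.5))
def sc(n,x,y,z,r=.016):
    c,im=g[n]
    f=lambda q:(lambda p:cv2.remap(im,p[None,:,0],p[None,:,1],cv2.INTER_LINEAR)[0].mean())(proj(c,circ((x,y),z,q)).astype(np.float32))
    return f(r-.00125)-.5*f(r+.003)-.5*f(r-.0055)
A=np.arange(-.013,.0131,.001)
for z in(.068,.074,.08,.084,.088,.092,.096):
    for n in g:
        b=max((sc(n,.629+a,.0265+d,z),a,d) for a in A for d in A); print(z,n,round(b[0],1),"x,y",round(.629+b[1],4),round(.0265+b[2],4),end=" | ")
    b=max((sc("top",.629+a,.0265+d,z)+sc("scene",.629+a,.0265+d,z),a,d) for a in A for d in A); print("both",round(b[0],1),round(.629+b[1],4),round(.0265+b[2],4))
# coarse grey patch around the expected narrow rim, scene
for n in g:
    c,im=g[n]; u=proj(c,[[.629,.0265,.088]])[0].round().astype(int); print(n,u); print(im[u[1]-18:u[1]+27:2,u[0]-18:u[0]+19:2].astype(int)//10)
```

```text
0.068 top 63.2 x,y 0.632 0.0265 | 0.068 scene 13.3 x,y 0.63 0.0305 | both 71.3 0.632 0.0265
0.074 top 61.0 x,y 0.631 0.0265 | 0.074 scene 14.5 x,y 0.642 0.0315 | both 66.7 0.63 0.0265
0.08 top 60.7 x,y 0.629 0.0265 | 0.08 scene 17.3 x,y 0.637 0.0285 | both 60.5 0.629 0.0255
0.084 top 59.9 x,y 0.628 0.0255 | 0.084 scene 17.3 x,y 0.633 0.0265 | both 57.3 0.628 0.0255
0.088 top 59.7 x,y 0.627 0.0255 | 0.088 scene 16.5 x,y 0.629 0.0245 | both 65.6 0.628 0.0255
0.092 top 59.5 x,y 0.626 0.0255 | 0.092 scene 16.8 x,y 0.625 0.0215 | both 58.6 0.626 0.0245
0.096 top 59.1 x,y 0.625 0.0255 | 0.096 scene 16.5 x,y 0.621 0.0195 | both 43.4 0.625 0.0255
top [320 156]
[[ 8  8  7  9 15 19 22 21 20 19 19 19 20 23 18 14 12 12 12]
 [ 8  8 10 22 22 16 15 14 13 12 10  9  8  9 14 19 19 14 12]
 [ 9 13 11 17 17 16 17 18 15 12 12 11 11  9  8  8 13 21 16]
 [12 10  8 14 20 21 22 23 21 21 20 21 19 15 13 11  8  9 19]
 [ 9  8 10 14 22 23 18 16 13 10  8  9 15 21 18 14 12  9  8]
 [ 8 11 13 15 21 17 16 13 13 17 12  9  7  8 18 20 14 14 10]
 [11 14 13  9 14 17 14 22 21 19 19 20 13  8  8 19 18 14 14]
 [14 13 11  8  9 12
[... 1638 characters left out ...]
 9 12 14 13 13 20 24 17 14 17 12 11 11]
 [ 9  8 10 11 10 10  9 10 11 12 12 21 22 17 10 12 16 12 11]
 [ 9 11 12  9 10 11  9 11 11 12 16 23 22 15 10  9 17 17 13]
 [11 10 12 10 10 10  9 11 12 17 22 23 22 15 10  9 18 13 16]
 [10 11 11 16 10 11  9 13 17 20 22 23 22 13 10 13 21 11 11]
 [10 11 10 13 17 11 10 14 18 20 22 23 21 11 12 22 17 10 10]
 [10 10 10  9 14 20 18 15 18 21 22 22 17 21 24 22 17 10 10]
 [10 11 11  9 11 13 18 21 22 23 24 24 24 23 23 22 16 10  9]
 [11 12 11  9 11 14 16 18 20 21 22 23 23 23 23 22 16 12 10]
 [12 12 11 10 12 14 17 18 20 21 22 23 23 23 23 21 15 12 12]
 [12 12 11  9 12 14 17 19 20 21 22 23 23 23 23 21 13 12 12]
 [13 12 11  9 12 14 17 19 21 22 22 23 23 23 23 21 12 12 12]]
```

The grey patches settle it. In the scene view the narrow rim ring is centred near (328,163), against a predicted (326,162) for z=0.088 upright. The top view agrees, so the odd fit came from locking onto the wrong edges. I'll hand in.

```bash
python3 -c "
from cell import robot
print(robot.close_job())"
```

```text
the job is handed in; nothing more can be done
None
```

I nested the narrow tin in the middle tin and the middle tin in the wide one, and handed the job in at about 18 s; no verdict came back, but contact forces and camera checks show both seated and upright, with the wide tin within about 1 mm of its start.

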